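# Put the delicate pressure tester away in the parts tray

## Robot

A 7-joint arm with a two-finger parallel gripper is mounted at the origin on the work surface; the furniture and walls round the work are solid. World frame = base frame: x ahead of the robot, y to its left, z up, the work surface at z = 0. Lengths are in m, angles in rad, forces in N, time in s.
With the tool pointing down it reaches from about 0.35 to 0.9 m from the base axis. Payload 7.2 kg.
Tool frame: the origin (TCP) lies at the very end of the fingers, on their centre line; the grasp point (between the pads) lies 19 mm behind it; z points along the fingers, y is the line along which they close (so a half turn about z gives the same grasp; the last joint's range is limited). The gripper opens to 88 mm and grips with 3 to 60 N. Pads are 20 mm wide; open, the fingers measure 115 mm over their backs; the gripper's body (75 mm by 178 mm) begins 61 mm behind the grasp point.
Start: joints at [-1.207, 0.411, -0.013, 1.596, 0.006, 1.134, -0.082], TCP at [0.262, 0.568, 0.223] pointing down, gripper open.
Joint ranges: [-2.95, 2.95], [-0.29, 1.99], [-1.47, 1.44], [0.14, 2.54], [-1.03, 4.17], [0.13, 1.85], [-2.86, 2.86]. Speed limits (rad/s): [2.39, 2.39, 3.01, 3.01, 3.14, 3.14, 3.14].

## Interface

Orientations are given as a unit quaternion [x, y, z, w].
In Python, from bench import env, vision, ticket gives the robot as it stands (env), with the cameras (vision) and the job (ticket).
- The arm moves only by the tool steer_hand, called after "Emit:" by a JSON object that holds its "api" and its "payload". Schema: {"type":"object","properties":{"plan":{"type":"array","items":{"type":"array","prefixItems":[{"type":"array","items":{"type":"number"},"minItems":3,"maxItems":3},{"type":"number"}],"minItems":2,"maxItems":2},"minItems":1,"maxItems":12},"jaw":{"type":"number"},"clamp_n":{"type":"number"},"only":{"type":"string"},"quiet":{"type":"boolean"},"lines":{"type":"string"}},"required":["plan"],"additionalProperties":false}. plan is a list of rows, 1 to 12 of them, each written [[dx, dy, dz], turn]: dx, dy, dz in m, then a turn about the tool's z in rad; each row is the pose to reach, as a shift and turn from the pose commanded when the call began, along the tool's axes at that moment; what a row does not reach only later rows make up. A row lasts 1/10 s, in which the tool goes at most 0.05 m and 0.15 rad, less where a joint would pass 70% of its speed; a pose out of reach is approached as far as the arm can. jaw is the finger opening in m, set as the call begins (left out keeps the last). The fingers move at their own pace and stop on an object; clamp_n is the grip in N (left out, the last holds). Time passes only in rows, so rows that do not move let the fingers close. The tool returns the time, the measured TCP pose, the force, the opening and the grip force at its end. only (a regular expression) keeps the lines of the reply that match it, lines (a string "A,B") keeps lines A to B, and quiet returns only ok. Input that does not fit is refused with a message, and nothing moves.
- env.observe(): the state, without advancing time (a new reading comes with each control period).
- vision.get_image(name): name is "scene" or "side" or "wrist"; returns a dict with "pixels" (400x640x3 uint8, red, green, blue), "fx", "fy", "cx", "cy" (pixels), "cam_to_world" (4x4, takes a point from camera to world coordinates). Camera axes: x right, y down, z forward; pixel columns grow to the right and rows downward; lengths in m; the calibration is good to about 2 mm. A picture is of the moment at which its call begins. There is no depth.
- ticket.sign_off(): hands the job in; it is judged then, once.
The state is a dict: "time_s": time; "q": joint angles; "qvel": joint speeds; "joint_torque": joint torques, N m; "eef_pos": TCP position; "eef_rot": TCP orientation; "contact_force": force on the tool from outside, world axes, zero at the start; "torque": the same for the moment, N m; "grip_width": finger opening in m; "grip_force": force on a finger pad.
Only numpy, scipy, OpenCV 4.12 (cv2) and the standard library are available. Lean on these libraries where they do the work, as an engineer would, in place of code of your own. Each camera call takes 0.05 s, during which the arm holds its last target. There are 200 camera calls.

## Task

Put the inline pressure tester (the steel barrel with a small round dial on top) away in the grey parts tray: lay it lengthwise and flat in the empty long compartment, dial up. Its dial case is delicate: pick it up by the case with no more than 20 N of grip and set it down softly, and leave the black hand gauge where it is.

Things in the scene. Friction and masses are not known exactly. Their poses are not given: they have to be found in the camera images.
- tester: Inline pressure tester, 56 x 169 x 61 mm, 0.3 to 0.5 kg: steel barrel along its y axis, round dial facing up on top. Origin mid-length on its underside, z up. Barrel 29 mm wide (x -13 to +16), 30 mm high, y -62 to +84 mm. Grip limit: 20 N a finger (10 N carries it). Falling more than 1 cm, or being pushed into the tray with over 40 N, harms it.
- tester_dial (a point): Centre of the tester's dial case, the part to grip, nearly over the centre of mass: at x +1, y +7, z +45 mm in the tester's frame, same axes. The case is 50 mm wide across x and along y; its sides run from 37 to 53 mm above the tester's underside.
- grey_tray: Grey moulded tray, 236 x 321 x 34 mm, fixed to the bench. Origin under its centre, z up. The long empty compartment spans x +17 to +112, y -149 to +51 mm (middle +64, -51), its floor at z 3 mm, walls to z 28 (inside) and 34 (rim), so fingers low on the dial case still clear them. The other compartments are shorter and some hold upright fittings.
- console: Bystander: black rubber-booted hand gauge, a larger round dial (80 mm) with a short flat handle, 115 x 80 x 29 mm, lying on its back on the bench. Origin at the centre of its underside. Not to be moved.

How it is judged:
By the outcome, as a careful person would: the job done as asked, in the order asked, and still so for the second after the job is handed in, with the robot touching nothing.
It also fails if it takes over 40 s, if anything falls off the work surface, if the arm or the gripper's body presses on something with over 40 N, if the wrist force passes 120 N, or if a joint passes its speed limit or range.

## Working session

There is one attempt and no reset: what is moved stays moved. The work goes in short steps, Python scripts to look and compute and a tool call to move; the robot and the scene stay as the last step left them, time stands still between calls to the robot, and variables do not carry over. Pictures are saved under pics/ and viewed, at most 12 in all, crops included, and the job is handed in when it is done.

```bash
ls; mkdir -p pics
```

Create h.py:
```python
from bench import env, vision, ticket
import cv2, numpy as np
from scipy.spatial.transform import Rotation as R
def snap(n,f):
    d=vision.get_image(n); cv2.imwrite('pics/'+f+'.png',d['pixels'][:,:,::-1])
    np.savez('pics/'+f+'.npz',**{k:np.array(v) for k,v in d.items()}); return d
def load(f): return np.load('pics/'+f+'.npz')
def ray(d,u,v):
    T=d['cam_to_world']; r=T[:3,:3]@np.array([(u-d['cx'])/d['fx'],(v-d['cy'])/d['fy'],1]); return T[:3,3],r/np.linalg.norm(r)
def plane(d,u,v,z):
    o,r=ray(d,u,v); return o+r*(z-o[2])/r[2]
def tri(*a):
    A=np.zeros((3,3));b=np.zeros(3)
    for d,u,v in a:
        o,r=ray(d,u,v);P=np.eye(3)-np.outer(r,r);A+=P;b+=P@o
    return np.linalg.solve(A,b)
def proj(d,p):
    c=np.linalg.inv(d['cam_to_world'])@np.append(p,1); return [float(d['fx']*c[0]/c[2]+d['cx']),float(d['fy']*c[1]/c[2]+d['cy'])]
```

Run:
```python
from h import *
for n in ("scene","side","wrist"):
    d=snap(n,n+'0'); print(n,d['fx'],np.round(d['cam_to_world'],3).tolist())
a=[cv2.imread(f'pics/{n}0.png') for n in("scene","side")]
s=env.observe(); print(s['eef_pos'],s['eef_rot'],s['time_s'],s['grip_width'])
```

```text
bench.py
pics
scene 504.7260872582109 [[-0.766, -0.321, 0.557, -0.243], [-0.643, 0.384, -0.663, 0.891], [-0.001, -0.866, -0.5, 0.764], [0.0, 0.0, 0.0, 1.0]]
side 446.41045616148114 [[-0.999, 0.023, -0.045, 0.553], [0.05, 0.346, -0.937, 0.988], [-0.006, -0.938, -0.347, 0.443], [0.0, 0.0, 0.0, 1.0]]
wrist 294.13772092919214 [[0.419, 0.878, 0.23, 0.199], [0.908, -0.405, -0.108, 0.596], [-0.002, 0.254, -0.967, 0.383], [0.0, 0.0, 0.0, 1.0]]
[0.26143949 0.56727653 0.22201064] [ 2.14201202e-01  9.76789366e-01 -6.11031612e-04 -8.29629901e-05] 0.15 0.08801395233955586
```

View pics/scene0.png

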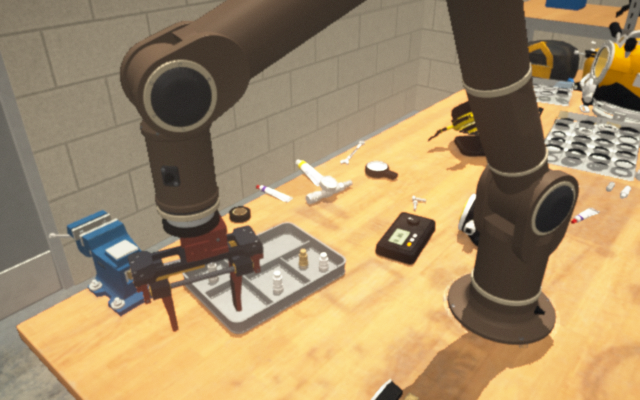

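View pics/side0.png

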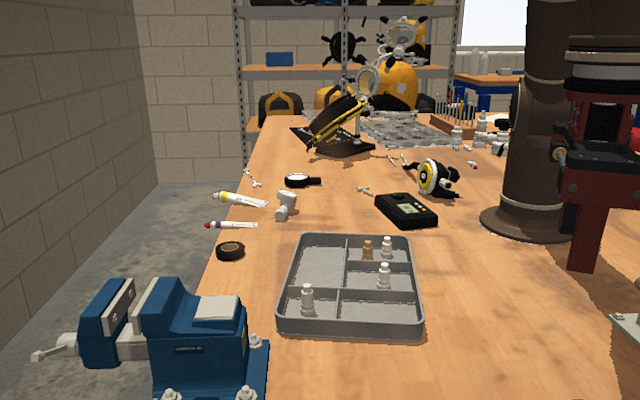

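View pics/wrist0.png

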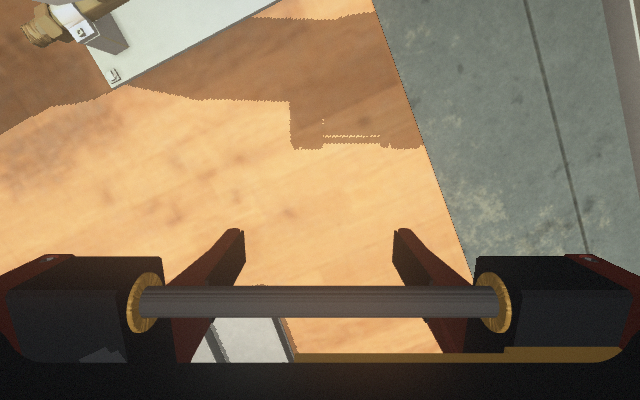

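The tray is at scene (265,275) and side (350,290). A candidate for the tester is the grey T at scene (325,190) and side (286,203). The hand gauge is probably at scene (378,170) and side (300,180). I'll check positions and zoom in.

Run:
```python
from h import *
s,d,w=load('scene0'),load('side0'),load('wrist0')
for n,a,b in(("T",(325,190),(286,205)),("gauge",(378,170),(298,180)),("black",(405,237),(405,210)),("ring",(240,214),(230,250))): print(n,tri((s,*a),(d,*b)).round(3))
for uv in((280,333),(425,338),(405,234),(292,236)): print(plane(d,*uv,.03).round(3))
for uv in((60,30),(112,88),(250,18),(290,360)): print(plane(w,*uv,.0).round(3))
a=cv2.imread('pics/scene0.png')[130:270,230:430];b=cv2.imread('pics/side0.png')[160:270,190:350]
f=lambda i:cv2.resize(i,(400*2,290),interpolation=cv2.INTER_CUBIC)
cv2.imwrite('pics/c1.png',np.vstack([cv2.resize(a,(420,294),interpolation=2),cv2.resize(b,(420,289),interpolation=2)]))
```

```text
T [ 0.599 -0.122  0.02 ]
gauge [ 0.566 -0.354  0.011]
black [ 0.29  -0.075  0.014]
ring [0.712 0.117 0.009]
[0.591 0.437 0.03 ]
[0.381 0.461 0.03 ]
[0.331 0.106 0.03 ]
[0.578 0.101 0.03 ]
[-0.026  0.366  0.   ]
[0.053 0.384 0.   ]
[0.056 0.573 0.   ]
[0.503 0.405 0.   ]
```

View pics/c1.png

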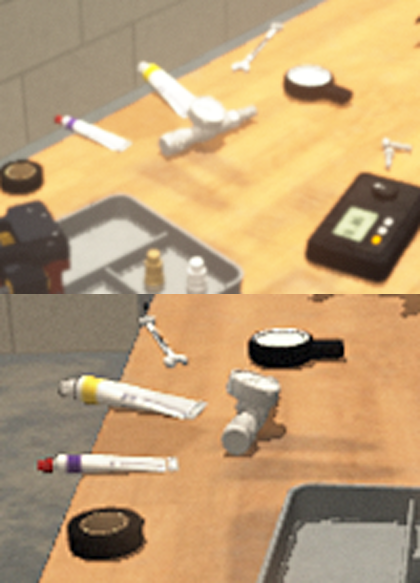

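The T is the tester: the steel barrel is at scene (307–352,185–198), dial on top, with its thick end towards the tray and its thin stem towards -y. The hand gauge is the black round one at about (0.57,-0.35). The empty long compartment is on the tray's +x, -y side. I'll go over the tray first for a top view.

Emit:
{"api": "steer_hand", "payload": {"plan": [[[-0.03,-0.02,-0.03],0],[[-0.08,-0.04,-0.06],0],[[-0.12,-0.06,-0.08],0],[[-0.16,-0.085,-0.1],0],[[-0.2,-0.11,-0.12],0],[[-0.24,-0.13,-0.14],0],[[-0.28,-0.15,-0.15],0],[[-0.32,-0.17,-0.15],0],[[-0.35,-0.19,-0.15],0],[[-0.35,-0.19,-0.15],0],[[-0.35,-0.19,-0.15],0]]}}

```text
time_s: 1.25
eef_pos: [0.5001, 0.2479, 0.3724]
eef_rot: [0.215, 0.977, -0.0, -0.0]
contact_force: [-1.1, 1.3, 0.5]
grip_width: 0.0879
grip_force: 0.0
```

Run:
```python
from h import *
d=snap('wrist','w1')
```

```text
(no output)
```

View pics/w1.png

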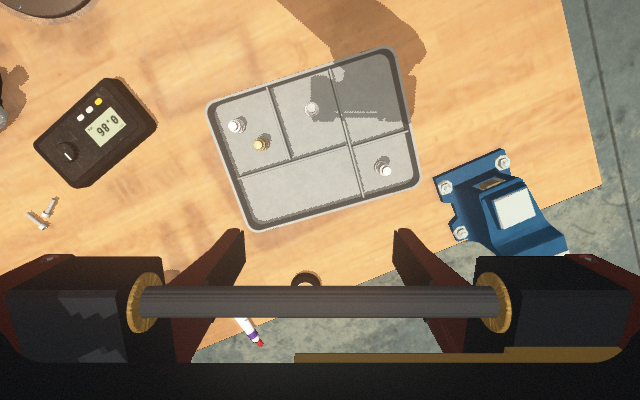

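The wrist view shows the tray with rim corners near (207,105), (390,48), (420,185) and (248,230). The empty long compartment is at (240–360,150–220), beside the rim edge nearest the fingers. Next I measure the tray and move on to the tester.

Run:
```python
from h import *
d=load('w1'); im=cv2.cvtColor(d['pixels'],cv2.COLOR_RGB2HSV)
m=((im[:,:,1]<60)).astype(np.uint8); m[:,:190]=0;m[:,430:]=0;m[240:]=0
m=cv2.morphologyEx(m,cv2.MORPH_OPEN,np.ones((3,3)))
n,l,st,_=cv2.connectedComponentsWithStats(m); k=1+st[1:,4].argmax(); print(st[k])
c=max(cv2.findContours((l==k).astype(np.uint8),0,1)[0],key=cv2.contourArea)[:,0]
h=cv2.convexHull(c)[:,0]
for z in(.017,.034):
    P=np.array([plane(d,*p,z)[:2] for p in h],np.float32)
    r=cv2.minAreaRect(P); print(z,r, cv2.boxPoints(r).round(3).tolist())
for uv in ((291,160),(348,144),(364,200),(240,175),(334,65)): print(plane(d,*uv,.028).round(3))
```

```text
[  205    46   217   187 26963]
0.017 ((0.4667280614376068, 0.25715386867523193), (0.33115285634994507, 0.24316905438899994), 81.6660385131836) [[0.32199999690055847, 0.11100000143051147], [0.5630000233650208, 0.07599999755620956], [0.6110000014305115, 0.40299999713897705], [0.3700000047683716, 0.4390000104904175]]
0.034 ((0.46576887369155884, 0.2577877640724182), (0.320258229970932, 0.23516909778118134), 81.6659927368164) [[0.32600000500679016, 0.11599999666213989], [0.5590000152587891, 0.0820000022649765], [0.6050000190734863, 0.39899998903274536], [0.37299999594688416, 0.43299999833106995]]
[0.47  0.209 0.028]
[0.486 0.308 0.028]
[0.588 0.295 0.028]
[0.456 0.117 0.028]
[0.364 0.337 0.028]
```

Emit:
{"api": "steer_hand", "payload": {"plan": [[[-0.03,-0.03,0],0],[[-0.06,-0.055,0],0],[[-0.09,-0.08,0],0],[[-0.12,-0.11,0],0],[[-0.15,-0.135,0],0],[[-0.18,-0.16,0],0],[[-0.21,-0.19,0],0],[[-0.24,-0.215,0],0],[[-0.27,-0.24,0],0],[[-0.3,-0.265,0],0],[[-0.3,-0.265,0],0],[[-0.3,-0.265,0],0]]}}

```text
time_s: 2.5
eef_pos: [0.6617, -0.1163, 0.3717]
eef_rot: [0.214, 0.977, 0.0, -0.001]
contact_force: [0.4, 0.5, -0.0]
grip_width: 0.0883
grip_force: 0.0
```

Run:
```python
from h import *
d=snap('wrist','w2')
```

```text
(no output)
```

View pics/w2.png

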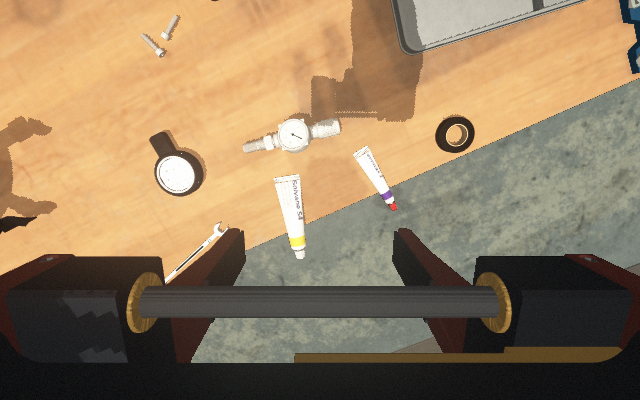

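The top view shows the tester with its dial at (294,135), thick end at (341,127) and thin end at (243,148). The gauge at (178,172) is well clear. The tray size came out at 320 x 235 mm, which matches. Now the tester pose.

Run:
```python
from h import *
d=load('w2'); im=d['pixels']; c=im[90:180,220:370]
b=cv2.resize(c[:,:,::-1],None,fx=5,fy=5,interpolation=2); cv2.imwrite('pics/c2.png',b)
hs=cv2.cvtColor(im,cv2.COLOR_RGB2HSV); m=(hs[:,:,1]<55)&(hs[:,:,2]>90); m[:100]=0;m[170:]=0;m[:,:235]=0;m[:,348:]=0
n,l,st,ce=cv2.connectedComponentsWithStats(m.astype(np.uint8)); k=1+st[1:,4].argmax(); print(st[k],ce[k])
D=plane(d,294,135,.053);A=plane(d,243,148,.015);B=plane(d,340,127,.015); print(D,A,B,np.linalg.norm(A-B),np.linalg.norm((D-A)[:2]),np.linalg.norm((D-B)[:2]))
```

```text
[ 243  118   97   35 1775] [294.87605634 135.37295775]
[ 0.59592666 -0.12976065  0.053     ] [ 0.57839236 -0.22312498  0.015     ] [ 0.61654023 -0.05596177  0.015     ] 0.17146078383117802 0.09499657452132625 0.07662372488500076
```

View pics/c2.png

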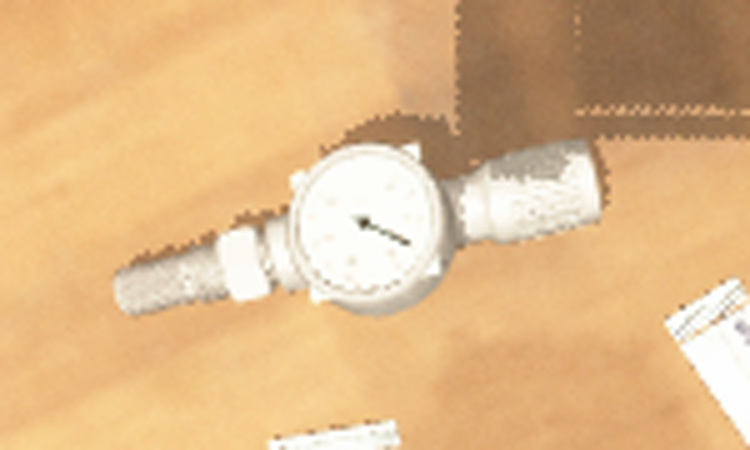

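Dial to +y end is 77 mm and dial to thin end is 95 mm, against 77 and 92 expected. The heading is about -12.8°. Next, align and descend to above the dial.

Emit:
{"api": "steer_hand", "payload": {"plan": [[[0.005,-0.004,0.03],0.14],[[0.01,-0.008,0.06],0.28],[[0.015,-0.012,0.09],0.42],[[0.02,-0.016,0.12],0.56],[[0.025,-0.02,0.15],0.7],[[0.03,-0.024,0.18],0.84],[[0.035,-0.028,0.2],0.98],[[0.045,-0.033,0.22],1.12],[[0.05,-0.037,0.23],1.26],[[0.054,-0.0395,0.24],1.363],[[0.054,-0.0395,0.24],1.363],[[0.054,-0.0395,0.24],1.363]]}}

```text
time_s: 3.75
eef_pos: [0.5964, -0.1287, 0.133]
eef_rot: [0.78, 0.626, 0.0, -0.0]
contact_force: [0.5, 0.7, 0.3]
grip_width: 0.0878
grip_force: 0.0
```

Run:
```python
from h import *
print(env.observe()['q'].round(2) if hasattr(env.observe()['q'],'round') else env.observe()['q'])
d=snap('wrist','w3'); s=snap('scene','s3'); print([proj(d,(.596,-.1295,.053))],proj(s,(.596,-.1295,.053)))
im=cv2.imread('pics/w3.png'); cv2.imwrite('pics/c3.png',np.vstack([im[100:400,:],cv2.resize(cv2.imread('pics/scene0.png')[150:230,260:400],(640,300))*0+cv2.resize(cv2.imread('pics/s3.png')[110:235,220:487],(640,300))]))
```

```text
[-0.33  0.54  0.65  1.76 -0.39  0.97  0.26]
[[318.0306768395996, 209.33255091502093]] [327.4448737688971, 180.92513149602195]
```

View pics/c3.png

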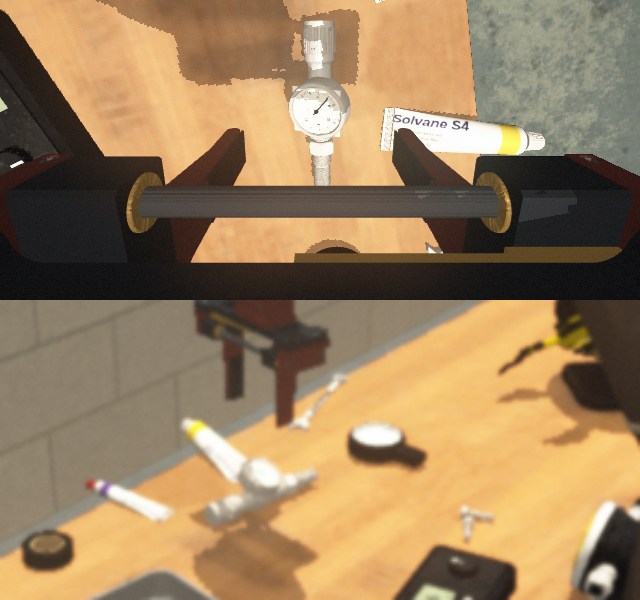

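The dial is at wrist pixel (319,208), and I predicted (318,209), so it's centred and aligned. A tube lies to the right, so I'll narrow the opening and descend.

Emit:
{"api": "steer_hand", "payload": {"plan": [[[0,0,0.02],0],[[0,0,0.04],0],[[0,0,0.06],0],[[0,0,0.075],0],[[0,0,0.088],0],[[0,0,0.096],0],[[0,0,0.102],0],[[0,0,0.102],0],[[0,0,0.102],0]], "jaw": 0.072}}

```text
time_s: 4.75
eef_pos: [0.5962, -0.1311, 0.031]
eef_rot: [0.782, 0.624, 0.0, 0.0]
contact_force: [0.6, -1.3, -0.3]
grip_width: 0.0719
grip_force: 0.0
```

Run:
```python
from h import *
snap('wrist','w4')
```

```text
(no output)
```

View pics/w4.png

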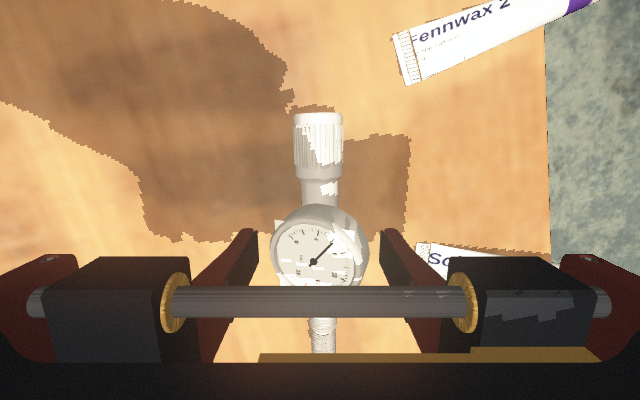

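The case sits centred between the pads (centre ~ (318,250), fingers at columns 255 and 383), so I close at 12 N.

Run:
```python
from h import *
d=load('w4'); s=env.observe();p=s['eef_pos'];print(p,proj(d,(.596,-.1295,.053)),proj(d,(p[0],p[1],.053)))
```

```text
[ 0.59633686 -0.13106556  0.03119856] [317.119522371323, 259.57967159845856] [318.4324831164701, 262.15327069923364]
```

Emit:
{"api": "steer_hand", "payload": {"plan": [[[0,0,0],0],[[0,0,0],0],[[0,0,0],0],[[0,0,0],0],[[0,0,0],0],[[0,0,0],0],[[0,0,0],0],[[0,0,0],0]], "jaw": 0.04, "clamp_n": 12}}

```text
time_s: 5.6
eef_pos: [0.5967, -0.131, 0.0311]
eef_rot: [0.782, 0.624, 0.0, 0.001]
contact_force: [3.8, -0.7, 4.4]
grip_width: 0.0504
grip_force: 11.9
```

Emit:
{"api": "steer_hand", "payload": {"plan": [[[0,0,-0.01],0],[[0,0,-0.03],0],[[0,0,-0.06],0],[[0,0,-0.09],0],[[0,0,-0.12],0],[[0,0,-0.12],0],[[0,0,-0.12],0]]}}

```text
time_s: 6.3
eef_pos: [0.595, -0.1305, 0.1501]
eef_rot: [0.782, 0.624, -0.0, -0.001]
contact_force: [0.1, 0.2, -4.0]
grip_width: 0.05
grip_force: 11.9
```

Run:
```python
from h import *
snap('wrist','w5');snap('side','d5')
cv2.imwrite('pics/c5.png',np.vstack([cv2.imread('pics/w5.png')[100:400],cv2.resize(cv2.imread('pics/d5.png')[100:250,180:500],(640,300))]))
```

```text
(no output)
```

View pics/c5.png

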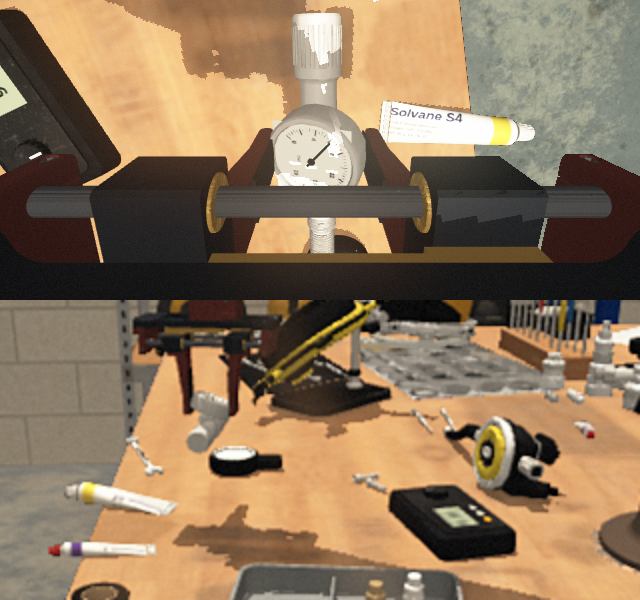

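The tester is lifted level (0.4 kg on the wrist, opening 50 mm), with the barrel vertical in the wrist view at column 318. Carrying it to over the compartment, TCP target (0.524,0.204).

Emit:
{"api": "steer_hand", "payload": {"plan": [[[0.015,-0.007,0],0],[[0.045,-0.02,0],-0.01],[[0.08,-0.037,0],-0.02],[[0.115,-0.053,0],-0.03],[[0.15,-0.07,0],-0.04],[[0.185,-0.086,0],-0.05],[[0.22,-0.102,0],-0.06],[[0.255,-0.118,0],-0.07],[[0.285,-0.132,0],-0.079],[[0.302,-0.14,0],-0.079],[[0.31,-0.1434,0],-0.079],[[0.31,-0.1434,0],-0.079]]}}

```text
time_s: 7.6
eef_pos: [0.524, 0.2038, 0.1494]
eef_rot: [0.756, 0.655, -0.001, -0.0]
contact_force: [0.8, -0.0, -3.5]
grip_width: 0.0501
grip_force: 11.9
```

Emit:
{"api": "steer_hand", "payload": {"plan": [[[0,0,0.02],0],[[0,0,0.04],0],[[0,0,0.055],0],[[0,0,0.06],0],[[0,0,0.06],0],[[0,0,0.06],0]]}}

```text
time_s: 8.2
eef_pos: [0.5256, 0.2028, 0.0912]
eef_rot: [0.757, 0.654, 0.0, 0.0]
contact_force: [0.2, -0.6, -2.6]
grip_width: 0.0501
grip_force: 11.9
```

Run:
```python
from h import *
s=env.observe();r=R.from_quat(s['eef_rot']).as_matrix();e=np.array([.5238,.2035,.0341])-s['eef_pos'];print(s['eef_pos'],'tool-err',(r.T@e).round(4),'x ang',np.degrees(np.arctan2(r[1,0],r[0,0])))
snap('wrist','w6');snap('side','d6')
cv2.imwrite('pics/c6.png',np.vstack([cv2.imread('pics/w6.png')[50:350],cv2.resize(cv2.imread('pics/d6.png')[200:350,230:550],(640,300))]))
```

```text
[0.525588   0.20276131 0.09118735] tool-err [ 0.0005 -0.0019  0.0571] x ang 81.64280017025061
```

View pics/c6.png

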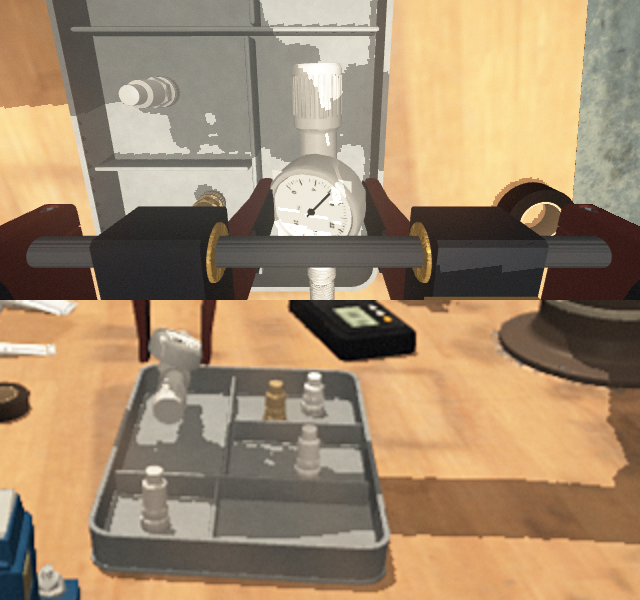

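The barrel is aligned over the compartment, between the divider at column 252 and the rim at 380, with fittings clear. Now a slow descent.

Emit:
{"api": "steer_hand", "payload": {"plan": [[[0,-0.001,0.015],0],[[0,-0.001,0.03],0],[[0,-0.001,0.04],0],[[0,-0.001,0.047],0],[[0,-0.001,0.051],0],[[0,-0.001,0.053],0],[[0,-0.001,0.053],0],[[0,-0.001,0.053],0]]}}

```text
time_s: 9.1
eef_pos: [0.5243, 0.2034, 0.0379]
eef_rot: [0.757, 0.654, 0.0, 0.0]
contact_force: [0.1, -0.2, -2.9]
grip_width: 0.05
grip_force: 11.9
```

Emit:
{"api": "steer_hand", "payload": {"plan": [[[0,0,0.001],0],[[0,0,0.002],0],[[0,0,0.003],0],[[0,0,0.003],0],[[0,0,0.003],0]]}}

```text
time_s: 9.6
eef_pos: [0.524, 0.2034, 0.0346]
eef_rot: [0.756, 0.654, 0.0, -0.0]
contact_force: [0.1, -0.8, -3.0]
grip_width: 0.05
grip_force: 11.9
```

Emit:
{"api": "steer_hand", "payload": {"plan": [[[0,0,0.0005],0],[[0,0,0.001],0],[[0,0,0.001],0],[[0,0,0.001],0]]}}

```text
time_s: 10.0
eef_pos: [0.5241, 0.2034, 0.034]
eef_rot: [0.757, 0.654, 0.0, -0.0]
contact_force: [-1.9, 0.2, 4.9]
grip_width: 0.0503
grip_force: 11.9
```

Emit:
{"api": "steer_hand", "payload": {"plan": [[[0,0,0.0005],0],[[0,0,0.001],0],[[0,0,0.001],0],[[0,0,0.001],0]]}}

```text
time_s: 10.4
eef_pos: [0.5247, 0.2032, 0.0335]
eef_rot: [0.756, 0.654, 0.001, 0.0]
contact_force: [-2.9, -1.6, 8.8]
grip_width: 0.0501
grip_force: 12.0
```

It touched down at the expected height (8.8 N). I'll open a little, so the fingers stay inside the compartment, and rise.

Emit:
{"api": "steer_hand", "payload": {"plan": [[[0,0,0],0],[[0,0,0],0],[[0,0,0],0],[[0,0,0],0],[[0,0,0],0]], "jaw": 0.064}}

```text
time_s: 10.9
eef_pos: [0.524, 0.2034, 0.0326]
eef_rot: [0.756, 0.654, -0.0, 0.0]
contact_force: [-0.6, -0.2, -0.0]
grip_width: 0.0641
grip_force: 0.0
```

Emit:
{"api": "steer_hand", "payload": {"plan": [[[0,0,-0.01],0],[[0,0,-0.03],0],[[0,0,-0.06],0],[[0,0,-0.1],0],[[0,0,-0.14],0],[[0,0,-0.18],0],[[0,0,-0.2],0],[[0,0,-0.2],0],[[0,0,-0.2],0]]}}

```text
time_s: 11.8
eef_pos: [0.5238, 0.2034, 0.2329]
eef_rot: [0.756, 0.654, 0.0, -0.0]
contact_force: [-0.1, 0.7, -0.2]
grip_width: 0.064
grip_force: 0.0
```

Run:
```python
from h import *
w=snap('wrist','w7');d=snap('side','d7');s=snap('scene','s7')
cv2.imwrite('pics/c7.png',np.vstack([cv2.imread('pics/w7.png')[50:350],cv2.resize(cv2.imread('pics/d7.png')[170:350,210:594],(640,300))]))
```

```text
(no output)
```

View pics/c7.png

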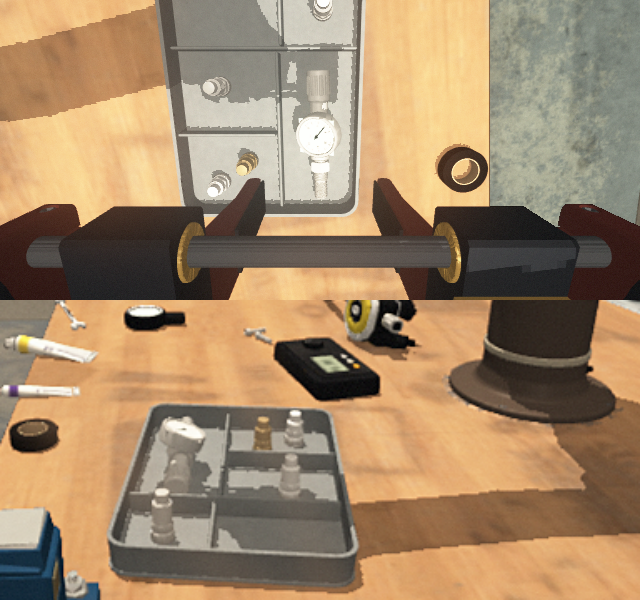

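The tester lies dial up in the long compartment: dial at (318,133) in the crop, both ends inside the walls, fittings and gauge untouched.

```bash
python3 -c "from bench import env, vision, ticket; print(ticket.sign_off())"
```

```text
the job is handed in; nothing more can be done
None
```

The tester lies flat, lengthwise and dial up in the tray's empty long compartment, gripped at 12 N and set down with about 9 N; the hand gauge was not touched, and the job is handed in at about 12 s.

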